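# Press in the checked markers along the laundry shelf

### The job

The stock check of the laundry shelf is done: with a slow, light fingertip press from above, push fully in the orange marker button on the upper white bin, then the one on the green lint trap cover, then the one on the steel clothespin caddy, in that order. The glass dish still has to be refilled, so leave its marker popped out. Only press: lift nothing, shift nothing from its place, and finish clear of everything.

Things in the scene. Friction and masses are not known exactly. Their poses are not given: they have to be found in the camera images.
- bin_marker_top (a point): Orange push-in button, 26 mm across, in a round black housing 40 mm across, 8 mm high; popped out it stands 18 mm over the housing, fully in (10 mm travel, straight down) 8 mm; under a finger its cap gives 1 mm per 2 N more, and springs back. Point: centre of the cap's top face, moving with it; on the middle of the upper bin's lid, the top of the stacked pair; about 220 mm above the shelf while popped out.
- lint_marker_top (a point): Orange push-in button, 26 mm across, in a round black housing 40 mm across, 8 mm high; popped out it stands 18 mm over the housing, fully in (10 mm travel, straight down) 8 mm; under a finger its cap gives 1 mm per 2 N more, and springs back. Point: centre of the cap's top face, moving with it; on the middle of the lint trap cover; about 44 mm above the shelf while popped out.
- caddy_marker_top (a point): Orange push-in button, 26 mm across, in a round black housing 40 mm across, 8 mm high; popped out it stands 18 mm over the housing, fully in (10 mm travel, straight down) 8 mm; under a finger its cap gives 1 mm per 2 N more, and springs back. Point: centre of the cap's top face, moving with it; on the solid front pocket of the caddy, on the robot's side; about 101 mm above the shelf while popped out.
- dish_marker_top (a point): Orange push-in button, 26 mm across, in a round black housing 40 mm across, 8 mm high; popped out it stands 18 mm over the housing, fully in (10 mm travel, straight down) 8 mm; under a finger its cap gives 1 mm per 2 N more, and springs back. Point: centre of the cap's top face, moving with it; on the cork base of the glass dish, on the robot's side of the glass; about 38 mm above the shelf while popped out. This marker is to be left alone.
- bin_marker (a joint): Travel in m of the marker button on the upper bin: 0 is popped out (starts at 0 to 0.001), growing as it is pushed down, 0.010 is the end stop. It slides against about 3 N of friction and stays where it is left. The sprung cap on it gives up to 6 mm more, 2 N per mm (1.5 mm while sliding), not counted here. 0.006 or more counts as pushed in; under 0.003 counts as popped out.
- lint_marker (a joint): Travel in m of the marker button on the lint trap cover: 0 is popped out (starts at 0 to 0.001), growing as it is pushed down, 0.010 is the end stop. It slides against about 3 N of friction and stays where it is left. The sprung cap on it gives up to 6 mm more, 2 N per mm (1.5 mm while sliding), not counted here. 0.006 or more counts as pushed in; under 0.003 counts as popped out.
- caddy_marker (a joint): Travel in m of the marker button on the caddy: 0 is popped out (starts at 0 to 0.001), growing as it is pushed down, 0.010 is the end stop. It slides against about 3 N of friction and stays where it is left. The sprung cap on it gives up to 6 mm more, 2 N per mm (1.5 mm while sliding), not counted here. 0.006 or more counts as pushed in; under 0.003 counts as popped out.
- dish_marker (a joint): Travel in m of the marker button on the dish: 0 is popped out (starts at 0 to 0.001), growing as it is pushed down, 0.010 is the end stop. It slides against about 3 N of friction and stays where it is left. The sprung cap on it gives up to 6 mm more, 2 N per mm (1.5 mm while sliding), not counted here. 0.006 or more counts as pushed in; under 0.003 counts as popped out.
- bin_lower: Lower lidded white plastic bin, loose, 204 x 172 x 97 mm with its lid, about 1.6 kg, standing on the shelf. Origin: centre of its underside; x is its 204 mm length, away from the robot; z up.
- bin_upper: Upper lidded white plastic bin, like the lower one and standing loose on its lid, about 1.1 kg; a marker in the middle of its lid. The stack's lid top is 194 mm above the shelf. Origin: centre of its underside.
- lint_cover: Green silicone lint trap cover, a ribbed loose slab 150 x 100 x 18 mm lying flat, with a marker at its centre. Origin: centre of its underside; x along its 150 mm length.
- caddy: Loose steel clothespin caddy, 0.8 kg: open bin 120 x 130 x 75 mm holding wooden pegs (x -40 to +80 mm), with a solid pocket 44 x 60 x 75 mm on its -x side, centred at x -62 mm, whose top bears the marker. A hinged wire handle with a wooden grip lies back to +x, under 115 mm high. Origin: underside, 20 mm to -x of the open bin's centre.
- dish: Small glass dish 86 mm across and 48 mm high, standing 28 mm to +x on its cork base 150 x 100 x 12 mm (one loose piece), with a marker at x -48 mm. Origin: centre of the base's underside.
- softener: Loose softener bottle, 68 mm across, 160 mm high, in the back row. Origin: centre of its underside.
- booster_jar: Loose jar, 76 mm across, 90 mm high, in the back row. Origin: centre of its underside.
- starch_can: Loose starch can, 56 mm across, 150 mm high, in the back row. Origin: centre of its underside.
Not all that is in view belongs to the job. What is meant by the lint_cover is not purple, red or yellow, and is the smaller of those in its own colour.

How it is judged:
By the outcome, as a careful person would: the job done as asked, in the order asked, and still so for the second after the job is handed in, with the robot touching nothing.
It also fails if it takes over 58 s, if anything falls off the work surface, if the arm or the gripper's body presses on something with over 40 N, if the wrist force passes 120 N, or if a joint passes its speed limit or range.

### The arm

A 6-joint arm with a two-finger parallel gripper is mounted at the origin on the work surface. World frame = base frame: x ahead of the robot, y to its left, z up, the work surface at z = 0. Lengths are in m, angles in rad, forces in N, time in s.
With the tool pointing down it reaches from about 0.25 to 0.775 m from the base axis. Payload 4 kg.
Tool frame: the origin (TCP) lies midway between the tips of the shut fingers; the grasp point (between the pads) lies 19 mm behind it; z points along the fingers, x is the direction in which the jaws open and shut, and the axes are right-handed (so a half turn about z gives the same grasp; the last joint's range is limited). The gripper opens to 94 mm and grips with 3 to 60 N. Pads are 16 mm wide; open, the fingers measure 119 mm over their backs; the gripper's body (75 mm by 177 mm) begins 78 mm behind the grasp point.
Start: joints at [-0.103, 0.087, 1.371, -0, 1.684, -0.103], TCP at [0.55, -0, 0.206] pointing down, gripper open.
Joint ranges: [-3.1, 3.1], [-0.76, 2.03], [0.27, 2.55], [-1.08, 4.22], [0.17, 2.65], [-2.57, 2.57]. Speed limits (rad/s): [2.79, 2.79, 3.14, 3.14, 3.14, 3.14].

### API

Orientations are given as a unit quaternion [x, y, z, w].
In Python, from cell import observe, capture, camera_info, finish_job gives the robot as it stands.
- The arm moves only by the tool servo_tool, never from a script. Its argument "commands" is a list of rows, each a list of 6 numbers: the shift along the world's x, y, z in units of 60 mm (1.0 is 60 mm), then the turn, a rotation vector about the world's x, y, z in units of 8 degrees (1.0 is 8 degrees). In form: [[dx, dy, dz, ax, ay, az], ...]. A call has 1 to 8 rows; each row shifts and turns the commanded pose from where the row before left it; what a row does not reach is not made up. A row lasts 1/8 s, in which the tool goes at most 62.5 mm and 10.7 degrees, less where a joint would pass 70% of its speed; a pose out of reach is approached as far as the arm can. A call is refused whole if a number of a shift passes 1 or a number of a turn 1, either way. A call with a gripper value outside its range is refused whole. "hand" is the opening, from 0 (shut) to 1 (fully open), set as the call begins (left out, the last holds). The fingers move at their own pace and stop on an object; "force" is the grip in N (left out, the last holds). Time passes only in rows, so rows that do not move let the fingers close. It gives the time, the measured TCP pose, the force and the opening at its end, in the units of the state.
- observe(): the state, without advancing time (a new reading comes with each control period).
- capture(name): name is "scene" or "side" or "wrist"; returns the picture (384x512x3 uint8, blue, green, red); there is no depth.
- camera_info(name): a dict with "fov_y" (degrees; the focal length in pixels is half the picture's height over the tangent of half this angle, whatever the lens; pixels are square), "cx", "cy" (the principal point, pixels), "dist_coeffs" ([k1, k2, p1, p2, k3] as OpenCV has them; the pictures are not rectified), "extrinsics" (4x4, takes a point from world to camera coordinates). Camera axes: x right, y down, z forward; pixel columns grow to the right and rows downward; lengths in m; the calibration is good to about 2 mm. A picture is of the moment at which its call begins: read the wrist's pose just before it. camera_info takes no time and is no camera call; for the wrist camera it gives the pose at the moment of the call.
- finish_job(): hands the job in, once; it reports no verdict.
The state is a dict: "clock": time; "qpos": joint angles; "dq": joint speeds; "joint_torque": joint torques, N m; "ee_pos": TCP position; "tcp_rot": TCP orientation; "wrist_force": force on the tool from outside, world axes, zero at the start; "wrist_torque": the same for the moment, N m; "opening": opening from 0.0 (shut) to 1.0 (fully open).
Only numpy, scipy, OpenCV 4.12 (cv2) and the standard library are available. Lean on these libraries where they do the work, as an engineer would, in place of code of your own. Each camera call takes 0.05 s, during which the arm holds its last target. There are 200 camera calls.

## Working session

There is one attempt and no reset: what is moved stays moved. The work goes in short steps, Python scripts to look and compute and a tool call to move; the robot and the scene stay as the last step left them, time stands still between calls to the robot, and variables do not carry over. Pictures are saved under pics/ and viewed, about 8 in all and at most 12, crops included, and the job is handed in when it is done.

Besides the shell and the picture viewer there is one more tool, called after "Request:" as name([rows], argument=value, ...), one row to a line, values as JSON. servo_tool: Moves the arm, as the interface text tells. Its arguments: {"type":"object","properties":{"commands":{"type":"array","items":{"type":"array","items":{"type":"number"}}},"hand":{"type":"number"},"force":{"type":"number"}},"required":["commands"]}

```bash
mkdir -p pics
cat > h.py <<'E'
import numpy as np, cv2
from cell import observe, capture, camera_info, finish_job
def K(ci):
    f=192/np.tan(np.radians(ci["fov_y"])/2)
    return np.array([[f,0,ci["cx"]],[0,f,ci["cy"]],[0,0,1.]])
def ray(ci,uv):
    p=cv2.undistortPoints(np.array([[uv]],float),K(ci),np.array(ci["dist_coeffs"],float))[0,0]
    E=np.array(ci["extrinsics"]);R,t=E[:3,:3],E[:3,3]
    return -R.T@t, R.T@np.array([p[0],p[1],1])
def onz(ci,uv,z):
    o,d=ray(ci,uv); return o+d*(z-o[2])/d[2]
def proj(ci,P):
    E=np.array(ci["extrinsics"])
    return cv2.projectPoints(np.array(P,float).reshape(-1,1,3),cv2.Rodrigues(E[:3,:3])[0],E[:3,3],K(ci),np.array(ci["dist_coeffs"],float))[0][:,0]
def orange(im):
    h=cv2.cvtColor(im,cv2.COLOR_BGR2HSV)
    m=cv2.inRange(h,(5,150,120),(20,255,255))
    n,l,s,c=cv2.connectedComponentsWithStats(m)
    return [(c[i].round(1).tolist(),s[i].tolist()) for i in range(1,n) if s[i][4]>12]
E
python3 - <<'E'
from h import *
print(observe())
for n in("scene","side","wrist"):
    ci=camera_info(n); im=capture(n); cv2.imwrite(f"pics/{n}0.png",im); np.save(n,ci)
    o,_=ray(ci,(256,192)); print(n,o.round(3),ci["fov_y"])
    for r in orange(im): print(r)
a=[cv2.imread(f"pics/{n}0.png") for n in("scene","side")]
cv2.imwrite("pics/both.png",cv2.resize(np.vstack(a),None,fx=.78,fy=.78))
E
```

```text
{'clock': 0.0, 'qpos': array([-1.03090884e-01,  8.79691812e-02,  1.37224674e+00,  7.29240537e-06,
        1.68360484e+00, -1.03090066e-01]), 'dq': array([-6.60795719e-04, -1.21192193e-03,  3.99221064e-04, -9.73105475e-05,
        4.07817728e-04,  6.64278384e-05]), 'joint_torque': array([ 1.28542815e-03, -3.40182602e+01, -3.02423716e+01,  7.18220207e-02,
        3.29729996e-02, -1.13141955e-04]), 'ee_pos': array([5.49449366e-01, 5.99159662e-05, 2.04300255e-01]), 'tcp_rot': array([ 9.99999379e-01, -2.82312661e-09, -1.10776205e-03, -1.18248823e-04]), 'wrist_force': array([-0.16978843, -0.48674261, -0.67275739]), 'wrist_torque': array([-0.04236198, -0.01620638, -0.01238648]), 'opening': 0.9997996085341809}
scene [1.614 0.225 1.143] 46.36580086106638
([193.3, 159.3], [188, 159, 12, 3, 14])
([208.1, 163.0], [203, 160, 19, 9, 72])
([140.4, 183.2], [137, 180, 8, 9, 54])
([257.4, 185.3], [255, 183, 6, 6, 29])
([250.3, 200.7], [247, 198, 8, 7, 39])
([187.8, 204.4], [185, 201, 7, 8, 39])
([396.8, 212.3], [393, 209, 8, 8, 49])
([229.8, 226.1], [223, 224, 15, 6, 38])
([315.6, 227.4], [312, 224, 8, 8, 46])
([159.3, 244.7], [156, 241, 8, 9, 54])
([149.0, 260.0], [138, 249, 23, 23, 23])
([258.3, 277.6], [251, 268, 15, 19, 212])
side [0.321 1.02  1.4  ] 42.797052832712936
([216.6, 146.2], [214, 144, 6, 5, 23])
([327.7, 147.4], [311, 146, 33, 9, 53])
([268.2, 154.8], [266, 153, 6, 5, 20])
([328.5, 156.4], [324, 154, 10, 6, 52])
([263.5, 189.7], [261, 187, 6, 6, 31])
([306.2, 202.1], [303, 200, 7, 5, 25])
([248.4, 253.6], [245, 251, 8, 6, 30])
([212.7, 287.5], [209, 284, 9, 8, 48])
wrist [0.55  0.068 0.384] 70.97386015252819
([218.9, 81.8], [209, 71, 21, 23, 362])
([110.1, 268.0], [107, 265, 8, 7, 33])
```

View pics/scene0.png

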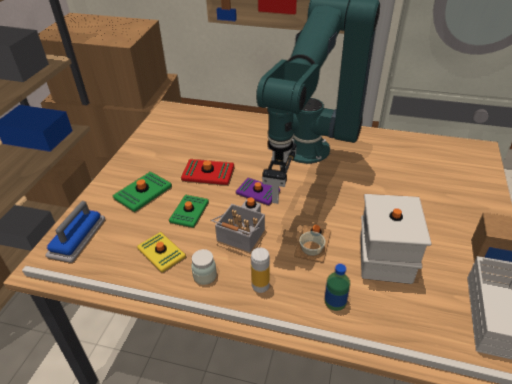

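View pics/side0.png

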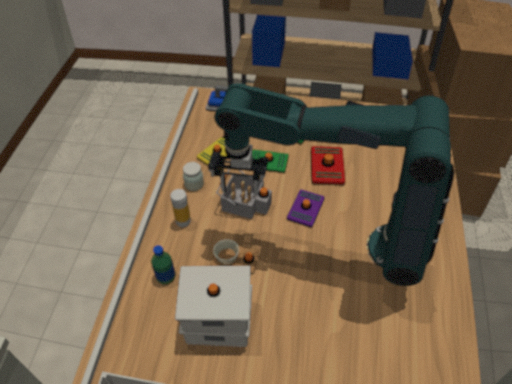

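```bash
cat > m.py <<'E'
from h import *
S=np.load("scene.npy",allow_pickle=True).item();D=np.load("side.npy",allow_pickle=True).item()
pts={"bin":((396.8,212.3),(212.7,287.5),.22),"lint":((187.8,204.4),(268.2,154.8),.044),"caddy":((250.3,200.7),(263.5,189.7),.101),"dish":((315.6,227.4),(248.4,253.6),.038)}
for k,(a,b,z) in pts.items():
    o1,d1=ray(S,a);o2,d2=ray(D,b)
    A=np.c_[d1,-d2];s=np.linalg.lstsq(A,o2-o1,rcond=None)[0]
    p,q=o1+s[0]*d1,o2+s[1]*d2
    print(k,((p+q)/2).round(4),"gap",np.linalg.norm(p-q).round(4),"onz",onz(S,a,z-.003)[:2].round(4),onz(D,b,z-.003)[:2].round(4))
im=cv2.imread("pics/scene0.png");h=cv2.cvtColor(im,cv2.COLOR_BGR2HSV)
m=cv2.morphologyEx(cv2.inRange(h,(50,120,50),(80,255,255)),cv2.MORPH_CLOSE,np.ones((5,5)))
for c in cv2.findContours(m,0,2)[0]:
    if cv2.contourArea(c)<150: continue
    w=np.array([onz(S,p[0],.018)[:2] for p in c],np.float32)
    r=cv2.minAreaRect(w); print("green",c.mean(0).round(),np.round(r[0],3),np.round(r[1],3),r[2])
E
python3 m.py
```

```text
bin [0.5603 0.3636 0.2117] gap 0.0018 onz [0.5671 0.3635] [0.5589 0.3656]
lint [ 0.5057 -0.3492  0.0388] gap 0.0018 onz [ 0.5088 -0.3471] [ 0.5052 -0.3482]
caddy [ 0.49   -0.1149  0.0948] gap 0.0036 onz [ 0.4952 -0.1122] [ 0.4891 -0.1144]
dish [0.5056 0.1223 0.0359] gap 0.0043 onz [0.5066 0.124 ] [0.505  0.1194]
green [[337. 286.]] [0.723 0.228] [0.062 0.058] 7.960266590118408
green [[189. 211.]] [ 0.514 -0.344] [0.098 0.15 ] 88.07464599609375
green [[143. 190.]] [ 0.452 -0.559] [0.136 0.192] 65.65095520019531
```

Request:
servo_tool([
  [0,0,0.8,0,0,0],
  [0,0,0.8,0,0,0],
  [0,0.6,0,0,0,0],
  [0,0.9,0,0,0,0],
  [0,0.9,0,0,0,0],
  [0.1,0.9,0,0,0,0],
  [0.1,0.9,0,0,0,0],
  [0,0.8,0,0,0,0],
], hand=0, force=20)

```text
clock: 1.15
ee_pos: [0.5619, 0.3019, 0.3005]
tcp_rot: [1.0, 0.0, -0.001, 0.0]
wrist_force: [0.3, -0.5, 0.2]
opening: 0.187
```

Request:
servo_tool([
  [0,0,0,0,0,0],
  [0,0,0,0,0,0],
  [0,0,0,0,0,0],
])

```text
clock: 1.52
ee_pos: [0.5623, 0.2987, 0.3018]
tcp_rot: [1.0, -0.001, 0.0, 0.0]
wrist_force: [-0.7, -0.9, 0.8]
opening: 0.004
```

```bash
cat > w.py <<'E'
from h import *
import sys
z=float(sys.argv[1]);name=sys.argv[2]
s=observe();ci=camera_info("wrist");im=capture("wrist");cv2.imwrite(f"pics/{name}.png",im)
print(s["clock"],s["ee_pos"].round(4),s["tcp_rot"].round(4),s["wrist_force"].round(2),s["opening"])
for c,st in orange(im): print(c,st,onz(ci,c,z).round(4),onz(ci,(st[0]+st[2]/2-.5,st[1]+st[3]/2-.5),z).round(4))
E
python3 w.py .218 wbin
```

```text
1.525 [0.5623 0.2987 0.3018] [ 1.e+00 -9.e-04  2.e-04  1.e-04] [-0.66 -0.89  0.8 ] 0.00395734792323499
[252.2, 131.8] [239, 119, 27, 26, 529] [0.5589 0.3643 0.218 ] [0.5587 0.3645 0.218 ]
```

View pics/wbin.png

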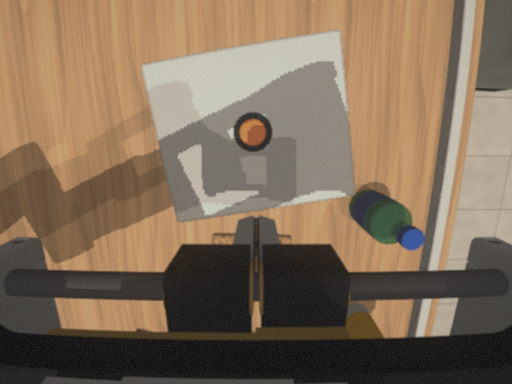

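Request:
servo_tool([
  [-0.06,0.55,0,0,0,0],
  [0,0.54,0,0,0,0],
  [0,0,-0.5,0,0,0],
  [0,0,-0.4,0,0,0],
  [0,0,-0.2,0,0,0],
  [0,0,-0.05,0,0,0],
  [0,0,0,0,0,0],
  [0,0,0,0,0,0],
])

```text
clock: 2.58
ee_pos: [0.5589, 0.3655, 0.234]
tcp_rot: [1.0, -0.0, 0.001, -0.001]
wrist_force: [1.0, 0.8, -0.1]
opening: 0.007
```

Request:
servo_tool([
  [0,0,-0.03,0,0,0],
  [0,0,-0.03,0,0,0],
  [0,0,-0.03,0,0,0],
  [0,0,-0.03,0,0,0],
  [0,0,-0.02,0,0,0],
  [0,0,-0.02,0,0,0],
])

```text
clock: 3.32
ee_pos: [0.5584, 0.3654, 0.2228]
tcp_rot: [1.0, -0.0, 0.0, 0.0]
wrist_force: [0.3, -1.1, -1.0]
opening: 0.005
```

Request:
servo_tool([
  [0,0,-0.02,0,0,0],
  [0,0,-0.02,0,0,0],
  [0,0,-0.02,0,0,0],
  [0,0,-0.02,0,0,0],
  [0,0,-0.02,0,0,0],
])

```text
clock: 3.95
ee_pos: [0.5585, 0.3654, 0.2177]
tcp_rot: [1.0, -0.0, 0.0, -0.0]
wrist_force: [-1.1, -1.6, 2.8]
opening: 0.004
```

Request:
servo_tool([
  [0,0,-0.02,0,0,0],
  [0,0,-0.02,0,0,0],
  [0,0,-0.02,0,0,0],
  [0,0,0,0,0,0],
])

```text
clock: 4.45
ee_pos: [0.5584, 0.3654, 0.2132]
tcp_rot: [1.0, -0.0, 0.0, -0.0]
wrist_force: [-0.4, -0.2, 2.6]
opening: 0.004
```

Contact, sliding at ~3 N. Continuing to the end stop.

Request:
servo_tool([
  [0,0,-0.02,0,0,0],
  [0,0,-0.02,0,0,0],
  [0,0,-0.02,0,0,0],
  [0,0,-0.02,0,0,0],
  [0,0,0,0,0,0],
])

```text
clock: 5.08
ee_pos: [0.5585, 0.3654, 0.2086]
tcp_rot: [1.0, -0.0, 0.0, -0.0]
wrist_force: [0.4, -0.4, 3.7]
opening: 0.006
```

Request:
servo_tool([
  [0,0,-0.02,0,0,0],
  [0,0,0,0,0,0],
])

```text
clock: 5.32
ee_pos: [0.5585, 0.3655, 0.2078]
tcp_rot: [1.0, 0.0, 0.0, -0.0]
wrist_force: [-1.2, -0.7, 4.2]
opening: 0.003
```

Request:
servo_tool([
  [0,0,-0.02,0,0,0],
  [0,0,-0.015,0,0,0],
  [0,0,0,0,0,0],
])

```text
clock: 5.7
ee_pos: [0.5585, 0.3654, 0.2067]
tcp_rot: [1.0, -0.0, 0.001, -0.0]
wrist_force: [-2.5, -1.4, 6.5]
opening: 0.006
```

Request:
servo_tool([
  [0,0,0.05,0,0,0],
  [0,0,0.2,0,0,0],
  [0,0,0.5,0,0,0],
  [0,0,0.8,0,0,0],
  [0,-0.5,0,0,0,0],
  [0,-0.6,0,0,0,0],
  [0,0,0,0,0,0],
  [0,0,0,0,0,0],
])

```text
clock: 6.7
ee_pos: [0.5584, 0.2998, 0.2977]
tcp_rot: [1.0, 0.0, -0.0, -0.0]
wrist_force: [0.2, 0.6, -0.9]
opening: 0.005
```

```bash
python3 w.py .208 wbin2; python3 -c "
from h import *
for r in orange(capture('scene')): print(r)"
```

```text
6.7 [0.5584 0.2998 0.2977] [ 1.e+00  0.e+00 -4.e-04 -1.e-04] [ 0.2   0.61 -0.89] 0.004531204672984871
[256.3, 132.9] [244, 120, 26, 26, 512] [0.5588 0.3643 0.208 ] [0.559  0.3647 0.208 ]
([193.5, 159.4], [188, 159, 12, 3, 16])
([206.7, 163.5], [203, 160, 9, 9, 63])
([140.4, 183.2], [137, 180, 8, 9, 54])
([257.5, 185.2], [255, 183, 6, 6, 28])
([250.2, 200.6], [247, 198, 8, 7, 40])
([187.8, 204.4], [185, 201, 7, 8, 39])
([396.5, 213.6], [393, 211, 8, 6, 38])
([229.6, 226.1], [223, 223, 15, 7, 37])
([315.9, 227.7], [312, 225, 8, 7, 42])
([159.3, 244.7], [156, 241, 8, 9, 54])
([149.0, 260.0], [138, 249, 23, 23, 23])
([258.2, 277.7], [251, 268, 15, 19, 215])
```

Request:
servo_tool([
  [0,-0.6,0,0,0,0],
  [0,-1,0,0,0,0],
  [0,-1,0,0,0,0],
  [-0.2,-1,0,0,0,0],
  [-0.2,-1,0,0,0,0],
  [-0.2,-1,0,0,0,0],
  [-0.2,-1,0,0,0,0],
  [0,-1,0,0,0,0],
])

```text
clock: 7.8
ee_pos: [0.5102, -0.1576, 0.2986]
tcp_rot: [1.0, 0.001, 0.001, -0.0]
wrist_force: [1.5, 0.6, -0.2]
opening: 0.007
```

Request:
servo_tool([
  [0,-1,0,0,0,0],
  [0,-1,0,0,0,0],
  [0,-1,-0.5,0,0,0],
  [0,-0.8,-1,0,0,0],
  [0,-0.4,-0.5,0,0,0],
  [0,0,0,0,0,0],
  [0,0,0,0,0,0],
  [0,0,0,0,0,0],
])

```text
clock: 8.8
ee_pos: [0.5118, -0.3949, 0.1945]
tcp_rot: [1.0, 0.001, 0.002, 0.001]
wrist_force: [0.3, 0.7, 0.1]
opening: 0.003
```

```bash
python3 w.py .042 wlint
```

```text
8.8 [ 0.5118 -0.3949  0.1945] [1.0e+00 9.0e-04 1.9e-03 1.5e-03] [0.32 0.74 0.07] 0.0029547616859101995
[248.7, 147.5] [239, 137, 20, 21, 318] [ 0.5035 -0.349   0.042 ] [ 0.5033 -0.3484  0.042 ]
[54.6, 157.3] [42, 144, 27, 28, 588] [ 0.2568 -0.3597  0.042 ] [ 0.2573 -0.36    0.042 ]
[417.2, 162.1] [408, 152, 20, 21, 323] [ 0.7161 -0.3657  0.042 ] [ 0.7164 -0.3656  0.042 ]
```

View pics/wlint.png

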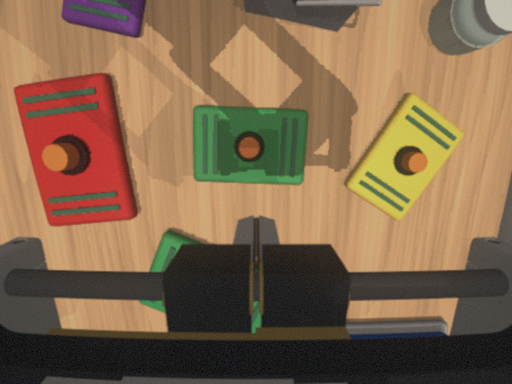

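Request:
servo_tool([
  [-0.14,0.4,0,0,0,0],
  [0,0.36,-0.3,0,0,0],
  [0,0,-0.8,0,0,0],
  [0,0,-0.7,0,0,0],
  [0,0,-0.4,0,0,0],
  [0,0,-0.16,0,0,0],
  [0,0,0,0,0,0],
  [0,0,0,0,0,0],
])

```text
clock: 9.85
ee_pos: [0.5031, -0.3507, 0.0521]
tcp_rot: [1.0, 0.0, 0.001, 0.001]
wrist_force: [0.5, -0.8, -0.1]
opening: 0.005
```

Request:
servo_tool([
  [0,0.02,-0.03,0,0,0],
  [0,0,-0.03,0,0,0],
  [0,0,-0.03,0,0,0],
  [0,0,-0.03,0,0,0],
  [0,0,-0.02,0,0,0],
  [0,0,-0.02,0,0,0],
  [0,0,-0.02,0,0,0],
])

```text
clock: 10.72
ee_pos: [0.5021, -0.3488, 0.0392]
tcp_rot: [1.0, 0.0, 0.0, 0.0]
wrist_force: [-0.9, 0.7, 3.1]
opening: 0.007
```

Request:
servo_tool([
  [0,0,-0.02,0,0,0],
  [0,0,-0.02,0,0,0],
  [0,0,-0.02,0,0,0],
  [0,0,-0.02,0,0,0],
  [0,0,0,0,0,0],
])

```text
clock: 11.35
ee_pos: [0.5021, -0.3488, 0.0341]
tcp_rot: [1.0, -0.0, 0.0, 0.0]
wrist_force: [-0.5, 0.5, 1.8]
opening: 0.007
```

Request:
servo_tool([
  [0,0,-0.02,0,0,0],
  [0,0,-0.02,0,0,0],
  [0,0,-0.02,0,0,0],
  [0,0,0,0,0,0],
])

```text
clock: 11.85
ee_pos: [0.5021, -0.3488, 0.0313]
tcp_rot: [1.0, -0.0, 0.0, 0.0]
wrist_force: [-0.7, 0.3, 6.4]
opening: 0.001
```

Request:
servo_tool([
  [0,0,0.05,0,0,0],
  [0,0,0.2,0,0,0],
  [0,0,0.7,0,0,0],
  [0,0,0.9,0,0,0],
  [0,-0.3,0.8,0,0,0],
  [0,-0.46,0,0,0,0],
  [0,0,0,0,0,0],
  [0,0,0,0,0,0],
])

```text
clock: 12.85
ee_pos: [0.5017, -0.3934, 0.1884]
tcp_rot: [1.0, 0.0, -0.001, -0.001]
wrist_force: [0.2, -0.2, 0.2]
opening: 0.004
```

```bash
python3 w.py .034 wlint2
```

```text
12.85 [ 0.5017 -0.3934  0.1884] [ 1.0e+00  1.0e-04 -8.0e-04 -1.1e-03] [ 0.24 -0.22  0.17] 0.00358435193958401
[257.4, 148.9] [248, 139, 20, 20, 300] [ 0.5033 -0.3486  0.034 ] [ 0.5034 -0.3481  0.034 ]
[60.6, 159.8] [47, 146, 28, 29, 610] [ 0.251  -0.3606  0.034 ] [ 0.2508 -0.3609  0.034 ]
[428.7, 164.5] [419, 155, 21, 21, 327] [ 0.7214 -0.3668  0.034 ] [ 0.7219 -0.3675  0.034 ]
```

Request:
servo_tool([
  [0,0.5,0.8,0,0,0],
  [0,0.8,0.4,0,0,0],
  [0,0.9,0,0,0,0],
  [-0.2,0.8,0,0,0,0],
  [0,0.6,0,0,0,0],
  [0,0,0,0,0,0],
  [0,0,0,0,0,0],
  [0,0,0,0,0,0],
])

```text
clock: 13.9
ee_pos: [0.49, -0.1791, 0.2611]
tcp_rot: [1.0, -0.001, -0.0, -0.0]
wrist_force: [-0.5, -0.0, -0.4]
opening: 0.003
```

```bash
python3 w.py .099 wcad
```

```text
13.9 [ 0.49   -0.1791  0.2611] [ 1.e+00 -5.e-04 -4.e-04 -1.e-04] [-0.49 -0.04 -0.36] 0.0033842039366957046
[254.4, 131.0] [245, 121, 20, 21, 327] [ 0.488  -0.1131  0.099 ] [ 0.4881 -0.1131  0.099 ]
[150.5, 142.5] [143, 134, 16, 18, 231] [ 0.3567 -0.1265  0.099 ] [ 0.3567 -0.1265  0.099 ]
```

View pics/wcad.png

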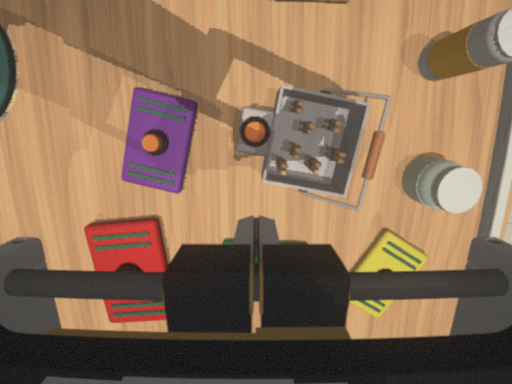

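Request:
servo_tool([
  [-0.03,0.55,0,0,0,0],
  [0,0.54,-0.3,0,0,0],
  [0,0,-0.8,0,0,0],
  [0,0,-0.8,0,0,0],
  [0,0,-0.4,0,0,0],
  [0,0,-0.2,0,0,0],
  [0,0,0,0,0,0],
  [0,0,0,0,0,0],
])

```text
clock: 14.95
ee_pos: [0.4892, -0.1136, 0.1132]
tcp_rot: [1.0, -0.0, 0.001, 0.0]
wrist_force: [-0.0, -0.4, -0.1]
opening: 0.004
```

Request:
servo_tool([
  [-0.02,0,-0.03,0,0,0],
  [0,0,-0.03,0,0,0],
  [0,0,-0.03,0,0,0],
  [0,0,-0.03,0,0,0],
  [0,0,-0.03,0,0,0],
  [0,0,-0.02,0,0,0],
  [0,0,-0.02,0,0,0],
  [0,0,-0.02,0,0,0],
])

```text
clock: 15.95
ee_pos: [0.487, -0.1129, 0.0992]
tcp_rot: [1.0, 0.0, 0.0, -0.0]
wrist_force: [-0.4, -0.1, 1.7]
opening: 0.003
```

Request:
servo_tool([
  [0,0,-0.02,0,0,0],
  [0,0,-0.02,0,0,0],
  [0,0,-0.02,0,0,0],
  [0,0,0,0,0,0],
])

```text
clock: 16.45
ee_pos: [0.4871, -0.113, 0.0955]
tcp_rot: [1.0, 0.0, 0.0, 0.0]
wrist_force: [-1.2, -0.2, 2.5]
opening: 0.005
```

Request:
servo_tool([
  [0,0,-0.02,0,0,0],
  [0,0,-0.02,0,0,0],
  [0,0,-0.02,0,0,0],
  [0,0,-0.02,0,0,0],
  [0,0,0,0,0,0],
])

```text
clock: 17.08
ee_pos: [0.487, -0.113, 0.0905]
tcp_rot: [1.0, 0.0, 0.0, -0.0]
wrist_force: [-0.9, 0.8, 2.5]
opening: 0.004
```

Request:
servo_tool([
  [0,0,-0.02,0,0,0],
  [0,0,0,0,0,0],
])

```text
clock: 17.32
ee_pos: [0.487, -0.113, 0.0895]
tcp_rot: [1.0, -0.0, 0.0, 0.0]
wrist_force: [-0.9, -0.4, 4.4]
opening: 0.003
```

Request:
servo_tool([
  [0,0,-0.02,0,0,0],
  [0,0,0,0,0,0],
])

```text
clock: 17.58
ee_pos: [0.4871, -0.113, 0.0886]
tcp_rot: [1.0, -0.0, 0.0, 0.0]
wrist_force: [-2.5, 0.2, 4.7]
opening: 0.002
```

Request:
servo_tool([
  [0,0,-0.015,0,0,0],
  [0,0,0,0,0,0],
  [0,0,0,0,0,0],
])

```text
clock: 17.95
ee_pos: [0.4871, -0.113, 0.0881]
tcp_rot: [1.0, 0.0, 0.0, 0.0]
wrist_force: [-2.7, 0.2, 6.4]
opening: 0.003
```

Firm rise past the sliding force, at the stop. Retract and check.

Request:
servo_tool([
  [0,0,0.05,0,0,0],
  [0,0,0.2,0,0,0],
  [0,0,0.7,0,0,0],
  [0,0,0.9,0,0,0],
  [0,-0.5,0.9,0,0,0],
  [0,-0.6,0.2,0,0,0],
  [0,0,0,0,0,0],
  [0,0,0,0,0,0],
])

```text
clock: 18.95
ee_pos: [0.4867, -0.1784, 0.2634]
tcp_rot: [1.0, -0.0, -0.001, -0.001]
wrist_force: [0.2, 0.5, 0.1]
opening: 0.003
```

```bash
python3 w.py .091 wcad2
python3 - <<'E'
from h import *
for n in("scene","side"):
    im=capture(n);cv2.imwrite(f"pics/{n}1.png",im);print(n)
    for c,s in orange(im): print(c,s)
E
```

```text
18.95 [ 0.4867 -0.1784  0.2634] [ 1.e+00 -1.e-04 -7.e-04 -7.e-04] [0.18 0.54 0.13] 0.0032907246798734176
[257.0, 131.7] [248, 122, 19, 20, 300] [ 0.4879 -0.1131  0.091 ] [ 0.4879 -0.1129  0.091 ]
[153.4, 142.9] [146, 135, 16, 18, 230] [ 0.3531 -0.1267  0.091 ] [ 0.3532 -0.1275  0.091 ]
scene
[193.3, 159.3] [188, 159, 12, 3, 15]
[208.0, 162.9] [202, 160, 20, 9, 71]
[140.4, 183.1] [137, 180, 8, 9, 52]
[257.7, 184.8] [255, 183, 6, 5, 26]
[251.0, 201.7] [248, 200, 6, 5, 23]
[188.0, 205.8] [185, 204, 7, 5, 29]
[396.4, 213.6] [393, 211, 8, 6, 40]
[229.7, 226.1] [223, 223, 15, 7, 40]
[315.9, 227.7] [312, 225, 8, 7, 42]
[159.4, 244.7] [156, 241, 8, 9, 53]
[149.0, 260.0] [138, 249, 23, 23, 23]
[258.5, 277.7] [251, 268, 15, 19, 204]
side
[216.7, 146.4] [214, 145, 7, 4, 23]
[327.7, 147.4] [311, 146, 33, 9, 55]
[268.2, 156.4] [266, 155, 6, 4, 20]
[328.5, 156.4] [324, 154, 10, 6, 52]
[306.0, 202.0] [303, 200, 7, 5, 25]
[248.1, 254.5] [244, 251, 9, 8, 48]
[212.8, 288.6] [209, 285, 9, 8, 55]
```

View pics/scene1.png

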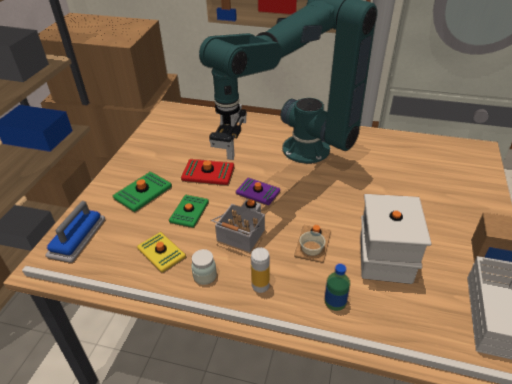

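```bash
python3 -c "
from h import *
finish_job()"
```

```text
the job is handed in; nothing more can be done
```

I pressed the three orange markers in the order asked: upper bin, the smaller green lint cover, then the caddy. The job was handed in at about 19 s. Each press went slowly against about 3 N of sliding friction, then rose to about 6.5 N at the end stop.

**Pressed markers:** in the scene camera each of the three caps now sits lower by 1 to 1.4 px. In the wrist camera their positions agree with those before the press to within about 1 mm, so nothing visibly shifted.

**Dish marker:** I never touched it, and its orange spot moved only about 0.4 px in the scene camera. That change was already there before the lint press and is probably down to the arm's shadow. In the side camera it moved about 1 px as its visible area grew, which I put down to the same cause but did not check further.

**Finish:** the arm ended clear of everything at z ≈ 0.26 m with near-zero wrist force. The caddy marker no longer registered in the last side view, most likely hidden by the arm, so its check rests on the scene and wrist cameras and the press force.

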